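Rack the slim gauge case and close the end stop

TASK

Stand the slim, tall wooden gauge case upright in the bench rack, square to the row, between the case already there and the sliding end stop. Then slide the end stop up so that the row is packed snugly against the rack's fixed wall, and let go.

Things in the scene. Friction and masses are not known exactly. Their poses are not given: they have to be found in the camera images.
- slim_mid (a point): Centre of the case to rack: a wooden box standing on edge on the bench, 30 mm thick (its y, grip here), 80 mm long (its x), 100 mm tall (point 50 mm above its foot), about 0.3 kg. Two unwanted, unlisted wooden cases, also 80 mm long, stand beside it in any order: one as tall but 52 mm thick, one as thick but 55 mm tall.
- wall (a point): The rack, a fixed grey tray. Point: middle of the foot of its end wall's inner face, at the rack floor's height (8 mm above the bench). The row runs from here towards -y; x is across the rack, z up. The wall is 80 mm high, 14 mm thick, 150 mm wide. The floor is 120 mm wide between two low rods (14 mm high), centred on x = 0.
- shelved_mid (a point): Centre of the loose wooden case already standing in the rack near the wall: 45 mm thick along its y (the row), 80 mm long along x, 75 mm tall (point 37.5 mm above the rack floor), about 0.3 kg. It starts up to 10 mm off the wall and may be pushed against it.
- stop_knob (a point): Centre of the upright black knob (32 mm across, 40 mm high) on the aluminium end stop, 66 mm above the rack floor. The stop's pressing face (12 mm plate, 116 mm wide, 72 mm high) is 60 mm from here towards the wall (rack +y). The stop slides only along the rack's y, with 2.5 N friction, stays where left, and starts open, its face 175 to 200 mm from the wall.
There are look-alikes about, which are no part of the job. What is shaped like the part that bears slim_mid but blue is not meant.

How it is judged:
On the way:
1. the slim case stands upright on the rack's floor on the stop's side of the case already there, released (z of slim_mid in the frame of wall between 0.045 and 0.058 m and x of slim_mid in the frame of wall between -0.03 and 0.03 m and y of slim_mid in the frame of wall between -0.2 and -0.05 m and angle between slim_mid's own z axis and vertical below 0.18 rad and contact force between the fingers and slim below 0.1 N), for 0.2 s.
At the end, for the whole second after the job is handed in: Both cases stand upright (10 degrees) on the rack's floor, within 30 mm of its middle across the row: the first by the wall, the slim one next to it, square to the row (10 degrees); the end stop is pushed up with at most 10 mm of slack left in the row; all at rest (z of slim_mid in the frame of wall between 0.045 and 0.058 m and x of slim_mid in the frame of wall between -0.03 and 0.03 m and y of slim_mid in the frame of wall between -0.075 and -0.05 m and angle between each of slim_mid, shelved_mid's own z axis and vertical below 0.18 rad and angle between the y axis of slim_mid and the y axis of wall, either way round below 0.18 rad and y of shelved_mid in the frame of wall between -0.035 and -0.015 m and x of shelved_mid in the frame of wall between -0.03 and 0.03 m and y of stop_knob in the frame of wall above -0.145 m and linear speed of each of slim, shelved below 0.02 m/s); the robot touches nothing.
It also fails if it takes over 56 s, if anything falls off the work surface, if the arm or the gripper's body presses on something with over 40 N, if the wrist force passes 120 N, or if a joint passes its speed limit or range.

ROBOT

A 6-joint arm with a two-finger parallel gripper is mounted at the origin on the work surface. World frame = base frame: x ahead of the robot, y to its left, z up, the work surface at z = 0. Lengths are in m, angles in rad, forces in N, time in s.
With the tool pointing down it reaches from about 0.375 to 0.825 m from the base axis. Payload 5.5 kg.
Tool frame: the origin (TCP) lies midway between the tips of the shut fingers; the grasp point (between the pads) lies robot.pinch_z behind it (robot.pinch_z is the distance from the TCP to the grasp point, in m); z points along the fingers, y is the line along which they close (so a half turn about z gives the same grasp; the last joint's range is limited). The gripper opens to 85 mm and grips with 20 to 120 N. Pads are 22 mm wide; open, the fingers measure 114 mm over their backs; the gripper's body (76 mm by 85 mm) begins 54 mm behind the grasp point. The pads swing forward as they close: fully open they stand 13 mm farther back than shut.
Start: joints at [-1.102, 0.314, -0.047, 1.21, 0, 1.571], TCP at [0.271, -0.535, 0.231] pointing down, gripper open.
Joint ranges: [-2.67, 2.67], [-0.69, 1.73], [-1.03, 1.25], [-2.08, 2.16], [-1.42, 1.45], [-3.14, 3.14]. Speed limits (rad/s): [2.39, 2.39, 3.01, 3.14, 3.14, 3.14].

INTERFACE

Orientations are given as a rotation vector (axis times angle).
In Python, from bench import telemetry, imaging, finish_job, robot gives the robot as it stands. The module is installed in compiled form; this text tells all that it offers.
- The arm moves only by the tool send_rows, never from a script. Its argument "series" is a list of rows, each an object with "delta_pos": the shift along the world's x, y, z in cm, a list of three; "twist": the turn about the world's z in rad. A call has 1 to 5 rows; each row is the pose to reach, as a shift and turn from the pose commanded when the call began; what a row does not reach only later rows make up. A row lasts 1/12 s, in which the tool goes at most 41.7 mm and 7.16 degrees, less where a joint would pass 70% of its speed; a pose out of reach is approached as far as the arm can. A call with a gripper value outside its range is refused whole. "grip" is the finger opening in cm, from 0 to 8.54, set as the call begins (left out, the last holds). The fingers move at their own pace and stop on an object; "force" is the grip in N (left out, the last holds). Time passes only in rows, so rows that repeat a pose let the fingers close. It gives the time, the measured TCP pose, the force, the opening and the grip force at its end, in the units of the state.
- telemetry.get_obs(): the state, without advancing time (a new reading comes with each control period).
- imaging.get_image(name): name is "scene" or "top" or "wrist"; returns a dict with "img" (420x560x3 uint8, red, green, blue), "depth" (420x560 float32, m along the optical axis (not along the pixel's ray), 0 where there is no reading), "fov_y" (degrees; the focal length in pixels is half the picture's height over the tangent of half this angle, whatever the lens; pixels are square), "cx", "cy" (the principal point, pixels), "dist_coeffs" ([k1, k2, p1, p2, k3] as OpenCV has them; the pictures are not rectified), "xyz" and "orientation" of the camera in the world; the wrist camera has in their place "hand_eye" (4x4, takes a point from camera to tool coordinates, whose origin is the TCP and whose axes are the flange's). Camera axes: x right, y down, z forward; pixel columns grow to the right and rows downward; lengths in m; the calibration is good to about 2 mm. A picture is of the moment at which its call begins: read the wrist's pose just before it.
- finish_job(): hands the job in; it is judged then, once.
The state is a dict: "t": time; "joints": joint angles; "dq": joint speeds; "joint_torque": joint torques, N m; "position": TCP position; "orientation": TCP orientation; "force": force on the tool from outside, world axes, zero at the start; "ft_torque": the same for the moment, N m; "width": finger opening in m; "finger_force": force on a finger pad.
Only numpy, scipy, OpenCV 4.12 (cv2) and the standard library are available. Lean on these libraries where they do the work, as an engineer would, in place of code of your own. Each camera call takes 0.05 s, during which the arm holds its last target. There are 200 camera calls.

## Working session

There is one attempt and no reset: what is moved stays moved. The work goes in short steps, Python scripts to look and compute and a tool call to move; the robot and the scene stay as the last step left them, time stands still between calls to the robot, and variables do not carry over. Pictures are saved under pics/ and viewed, at most 10 in all, crops included, and the job is handed in when it is done.

Besides the shell and the picture viewer there is one more tool, called after "Call:" by a JSON object that holds its "fn" and its "kwargs", one argument or row to a line. send_rows: Moves the arm, as the interface text tells. Its arguments: {"type":"object","properties":{"series":{"type":"array","items":{"type":"object","properties":{"delta_pos":{"type":"array","items":{"type":"number"}},"twist":{"type":"number"}}}},"grip":{"type":"number"},"force":{"type":"number"}},"required":["series"]}

```bash
mkdir -p pics
cat > h.py <<'E'
import numpy as np, cv2
from scipy.spatial.transform import Rotation as R
from bench import telemetry, imaging, finish_job, robot
def cam(name):
    s=telemetry.get_obs(); d=imaging.get_image(name)
    f=210/np.tan(np.radians(d["fov_y"])/2); d["f"]=f
    d["K"]=np.array([[f,0,d["cx"]],[0,f,d["cy"]],[0,0,1.]])
    if name=="wrist":
        T=np.eye(4);T[:3,:3]=R.from_rotvec(s["orientation"]).as_matrix();T[:3,3]=s["position"];T=T@np.array(d["hand_eye"])
    else:
        T=np.eye(4);o=np.array(d["orientation"]);T[:3,:3]=R.from_rotvec(o).as_matrix() if o.shape==(3,) else o;T[:3,3]=d["xyz"]
    d["T"]=T; return d
def save(d,n): cv2.imwrite(f"pics/{n}.png",d["img"][:,:,::-1])
def cloud(d):
    v,u=np.mgrid[0:420,0:560]; p=np.stack([u,v],-1).reshape(-1,1,2).astype(float)
    n=cv2.undistortPoints(p,d["K"],np.array(d["dist_coeffs"],float)).reshape(420,560,2)
    z=d["depth"][...,None]; P=np.concatenate([n*z,z],-1)
    return P@d["T"][:3,:3].T+d["T"][:3,3]
E
python3 - <<'E'
from h import *
print(telemetry.get_obs(), robot.pinch_z)
ims=[]
for n in["scene","top"]:
    d=cam(n); save(d,n+"0"); np.save(n+"0.npy",cloud(d)); print(n,d["xyz"],d["orientation"],d["fov_y"])
E
```

```text
{'t': 0.0, 'joints': array([-1.10199092e+00,  3.14222251e-01, -4.80789166e-02,  1.21024112e+00,
       -4.57328409e-06,  1.57081567e+00]), 'dq': array([ 6.71298726e-05, -1.40720296e-03, -1.08681291e-03,  5.49557844e-05,
       -5.43053703e-04, -6.28102456e-04]), 'joint_torque': array([ 9.43150408e-04, -5.39591110e+01,  3.39744973e+01,  1.93147862e-02,
       -1.73090461e-05, -5.47502481e-06]), 'position': array([ 0.27082085, -0.5347321 ,  0.23043693]), 'orientation': array([-3.05403654e+00, -7.29249075e-01,  6.43654407e-04]), 'force': array([ 0.00293881, -0.0808041 ,  0.32932401]), 'ft_torque': array([ 0.00840028, -0.03074534,  0.03525927]), 'finger_force': 0.0, 'width': 0.08579069532116945} 0.0187
scene [1.24472804 0.5160162  0.66088267] [-1.10453386 -2.17911081  1.13356637] 55.856528670714525
top [0.34380207 0.02135249 1.11513718] [-2.10032432  2.10801672 -0.22647746] 51.99539866785784
```

View pics/scene0.png

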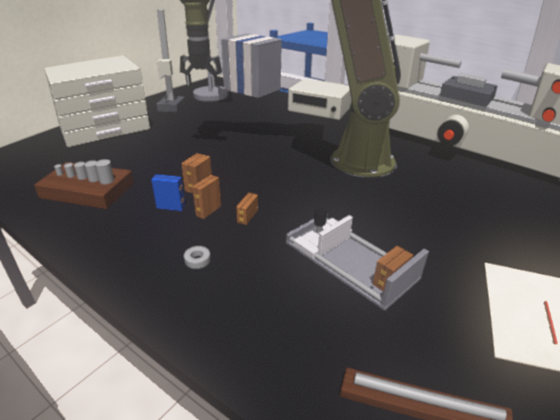

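View pics/top0.png

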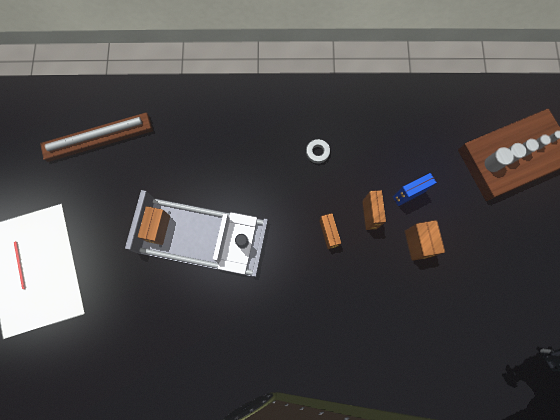

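Scene view: the brown cases are at (197,174), (207,197) and (247,208), and the blue look-alike is at (168,192). The same items in the top view:
- (425,240): thick and tall
- (375,210): slim and tall
- (331,231): slim and short
- (416,188): blue

The rack has its wall at (137,222), the shelved case at (152,225) and the knob at (241,240). I choose (375,210) and will check heights and a crop.

Run:
```python
from h import *
P=np.load("top0.npy"); img=cv2.imread("pics/top0.png")
c=img[170:280,290:460]; cv2.imwrite("pics/crop.png",cv2.resize(c,None,fx=4,fy=4,interpolation=cv2.INTER_CUBIC))
def box(n,u0,u1,v0,v1,tol=.006):
    Q=P[v0:v1,u0:u1].reshape(-1,3); Q=Q[np.isfinite(Q).all(1)]
    zt=np.percentile(Q[:,2],99.5) if n!="wall" else .088
    zs=[z for z in Q[:,2]]
    h,e=np.histogram(Q[:,2],bins=np.arange(.02,.16,.004)); i=np.nonzero(h>15)[0]
    zt=e[i[-1]]+.002
    T=Q[abs(Q[:,2]-zt)<tol]
    r=cv2.minAreaRect((T[:,:2]*1000).astype(np.float32))
    print(n,"top z %.3f"%np.median(T[:,2]),len(T),"rect",np.round(r[0],1),np.round(r[1],1),round(r[2],1), np.round(cv2.boxPoints(r)).tolist())
box("short",315,348,205,256); box("slim",358,392,184,235); box("thick",400,450,215,265); box("blue",393,440,172,203)
box("shelved",139,172,200,250); box("wall",124,150,186,255); box("knob",230,252,228,252)
box("stopplate",214,232,210,268)
```

```text
short top z 0.054 270 rect [ 533.  -107.9] [78.8 30. ] 15.1 [[491.0, -104.0], [499.0, -133.0], [575.0, -112.0], [567.0, -83.0]]
slim top z 0.099 364 rect [ 581.8 -217.7] [80.2 31. ] 4.3 [[541.0, -205.0], [543.0, -236.0], [623.0, -230.0], [621.0, -199.0]]
thick top z 0.098 602 rect [ 504.1 -338. ] [79.5 53.4] 9.2 [[461.0, -318.0], [469.0, -371.0], [548.0, -358.0], [539.0, -305.0]]
blue top z 0.099 325 rect [ 635.9 -322.7] [29.9 79.4] 27.8 [[604.0, -295.0], [641.0, -365.0], [668.0, -351.0], [631.0, -281.0]]
shelved top z 0.082 530 rect [553.3 337.9] [100.5  57.6] 1.0 [[503.0, 366.0], [504.0, 308.0], [604.0, 310.0], [603.0, 368.0]]
wall top z 0.087 359 rect [551.7 356.1] [ 50.8 149.7] 80.0 [[474.0, 344.0], [621.0, 318.0], [630.0, 368.0], [482.0, 394.0]]
knob top z 0.092 127 rect [501.5 112.8] [29.1 29.3] 0.5 [[487.0, 127.0], [487.0, 98.0], [516.0, 98.0], [516.0, 128.0]]
stopplate top z 0.079 208 rect [512.9 165.7] [ 12.4 114.8] 78.2 [[455.0, 171.0], [568.0, 148.0], [570.0, 160.0], [458.0, 183.0]]
```

View pics/crop.png

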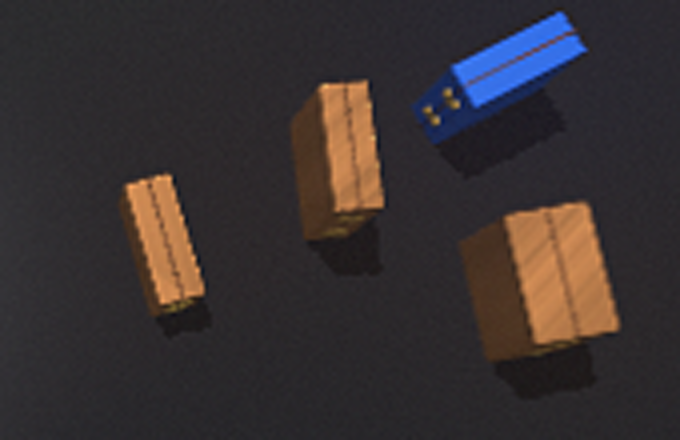

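The crop confirms that the case at (375,210), top at z = 0.099, is 31 x 80 mm and brown, so it is the slim tall one. Next I'll refine the rack frame, splitting wall from shelved case by colour.

Run:
```python
from h import *
P=np.load("top0.npy"); img=cv2.imread("pics/top0.png").astype(int)
sat=img.max(2)-img.min(2); z=P[...,2]
m=np.zeros(z.shape,bool); m[185:280,120:275]=1
def rep(n,mm):
    mm=cv2.morphologyEx(mm.astype(np.uint8),cv2.MORPH_OPEN,np.ones((2,2)))>0
    T=P[mm]; r=cv2.minAreaRect((T[:,:2]*1000).astype(np.float32)); print(n,len(T),round(np.median(T[:,2]),4),np.round(r[0],1),np.round(r[1],1),round(r[2],1),np.round(cv2.boxPoints(r)).tolist())
ml=m.copy(); ml[:,175:]=0
rep("wall",ml&(sat<35)&(abs(z-.088)<.006))
rep("shelved",ml&(sat>50)&(abs(z-.083)<.006))
mp=m.copy(); mp[:,:205]=0
rep("plate",mp&(abs(z-.080)<.005)&(P[...,1]>.13))
rep("floor",m&(abs(z-.008)<.004)&(P[...,1]<.3)&(P[...,1]>.17))
rep("rods",m&(abs(z-.02)<.005)&(P[...,1]<.3))
```

```text
wall 359 0.0858 [470.4 197.8] [426.8 148.8] 65.0 [[313.0, 36.0], [448.0, -27.0], [628.0, 360.0], [493.0, 423.0]]
shelved 564 0.0816 [469.2 182.5] [399.6  84.5] 64.1 [[344.0, 21.0], [420.0, -16.0], [595.0, 344.0], [519.0, 381.0]]
plate 222 0.0777 [440.7 124.2] [270.1  83.4] 29.5 [[303.0, 94.0], [344.0, 21.0], [579.0, 154.0], [538.0, 227.0]]
floor 1738 0.0067 [481.9 152.6] [350.1 150.3] 66.8 [[344.0, 21.0], [482.0, -38.0], [620.0, 284.0], [482.0, 343.0]]
rods 1255 0.0215 [498.8 148.4] [357.3 181.6] 66.3 [[344.0, 21.0], [510.0, -52.0], [654.0, 275.0], [488.0, 348.0]]
```

Run:
```python
from h import *
P=np.load("top0.npy"); img=cv2.imread("pics/top0.png").astype(int)
sat=img.max(2)-img.min(2); z=P[...,2]
m=np.zeros(z.shape,bool); m[185:280,120:275]=1
def rep(n,mm):
    N,l,s,_=cv2.connectedComponentsWithStats(mm.astype(np.uint8),connectivity=4); mm=l==1+s[1:,4].argmax()
    T=P[mm]; r=cv2.minAreaRect((T[:,:2]*1000).astype(np.float32)); print(n,len(T),round(np.median(T[:,2]),4),np.round(r[0],1),np.round(r[1],1),round(r[2],1),np.round(cv2.boxPoints(r)).tolist())
ml=m.copy(); ml[:,175:]=0
rep("wall",ml&(sat<35)&(abs(z-.088)<.005))
rep("shelved",ml&(sat>40)&(abs(z-.083)<.005))
mp=m.copy(); mp[:,:205]=0
rep("plate",mp&(abs(z-.080)<.005)&(P[...,1]>.13))
rep("rodA",m&(abs(z-.02)<.005)&(P[...,1]<.33)&(P[...,0]>.55))
rep("rodB",m&(abs(z-.02)<.005)&(P[...,1]<.33)&(P[...,0]<.51))
```

```text
wall 350 0.0867 [554.6 373.3] [ 15.9 150. ] 78.0 [[480.0, 381.0], [626.0, 350.0], [630.0, 366.0], [483.0, 397.0]]
shelved 558 0.0819 [545.6 337.9] [45.9 79.2] 79.1 [[502.0, 323.0], [580.0, 308.0], [589.0, 353.0], [511.0, 368.0]]
plate 227 0.0787 [512.9 165.7] [ 12.4 114.8] 78.2 [[455.0, 171.0], [568.0, 148.0], [570.0, 160.0], [458.0, 183.0]]
rodA 273 0.0195 [596.3 246.4] [171.1  12.2] 78.5 [[573.0, 164.0], [585.0, 161.0], [619.0, 329.0], [607.0, 331.0]]
rodB 451 0.0224 [484.6 131. ] [68.6 63.2] 78.8 [[447.0, 104.0], [509.0, 91.0], [522.0, 159.0], [460.0, 171.0]]
```

Call:
{"fn": "send_rows", "kwargs": {
  "series": [
    {"delta_pos": [2.9,2.9,0],"twist": 0},
    {"delta_pos": [5.8,5.9,0],"twist": 0},
    {"delta_pos": [8.7,8.8,0],"twist": 0},
    {"delta_pos": [11.6,11.8,0],"twist": 0},
    {"delta_pos": [14.5,14.7,0],"twist": 0}
  ],
  "grip": 7
}}

```text
t: 0.52
position: [0.4168, -0.3866, 0.2309]
orientation: [-3.055, -0.729, 0.001]
force: [0.6, -0.5, -0.4]
width: 0.0698
finger_force: 0.0
```

```bash
python3 -c "
from h import *
s=telemetry.get_obs();print(s['t'],s['joints'],s['position'])"
```

```text
0.5167 [-7.47861953e-01  2.54749031e-01 -1.26244209e-01  1.19050036e+00
  5.91468814e-05  1.92557027e+00] [ 0.41677368 -0.38657707  0.23094893]
```

Call:
{"fn": "send_rows", "kwargs": {
  "series": [
    {"delta_pos": [3,3,0],"twist": 0.12},
    {"delta_pos": [6,6,0],"twist": 0.24},
    {"delta_pos": [9,9,0],"twist": 0.36},
    {"delta_pos": [12,12,0],"twist": 0.48},
    {"delta_pos": [14,14,0],"twist": 0.6}
  ]
}}

```text
t: 0.93
position: [0.5578, -0.2455, 0.2309]
orientation: [-2.697, -1.61, -0.001]
force: [-0.1, -0.4, 0.8]
width: 0.0698
finger_force: 0.0
```

Call:
{"fn": "send_rows", "kwargs": {
  "series": [
    {"delta_pos": [1,1,0],"twist": 0.12},
    {"delta_pos": [2,2,0],"twist": 0.24},
    {"delta_pos": [2.5,2.8,0],"twist": 0.36},
    {"delta_pos": [2.5,2.8,0],"twist": 0.48},
    {"delta_pos": [2.5,2.8,0],"twist": 0.6}
  ]
}}

```text
t: 1.35
position: [0.5812, -0.2193, 0.2306]
orientation: [-2.101, -2.335, 0.001]
force: [-0.4, -0.2, 0.7]
width: 0.0699
finger_force: 0.0
```

Call:
{"fn": "send_rows", "kwargs": {
  "series": [
    {"delta_pos": [0,0,0],"twist": 0.12},
    {"delta_pos": [0,0,0],"twist": 0.24},
    {"delta_pos": [0,0,0],"twist": 0.36},
    {"delta_pos": [0,0,0],"twist": 0.48},
    {"delta_pos": [0,0,0],"twist": 0.6}
  ]
}}

```text
t: 1.77
position: [0.5807, -0.2201, 0.2307]
orientation: [-1.319, -2.85, 0.0]
force: [-0.7, -0.4, -0.8]
width: 0.0698
finger_force: 0.0
```

Call:
{"fn": "send_rows", "kwargs": {
  "series": [
    {"delta_pos": [0,0,0],"twist": 0.12},
    {"delta_pos": [0,0,0],"twist": 0.24},
    {"delta_pos": [0,0,0],"twist": 0.36},
    {"delta_pos": [0,0,0],"twist": 0.48},
    {"delta_pos": [0,0,0],"twist": 0.6}
  ]
}}

```text
t: 2.18
position: [0.5808, -0.2201, 0.2307]
orientation: [-0.418, -3.113, -0.0]
force: [-0.1, 0.3, -0.9]
width: 0.0697
finger_force: 0.0
```

Call:
{"fn": "send_rows", "kwargs": {
  "series": [
    {"delta_pos": [0,0,0],"twist": 0.12},
    {"delta_pos": [0,0,0],"twist": 0.24},
    {"delta_pos": [0,0,0],"twist": 0.347},
    {"delta_pos": [0,0,0],"twist": 0.347}
  ]
}}

```text
t: 2.52
position: [0.5808, -0.2201, 0.2308]
orientation: [0.121, -3.138, -0.001]
force: [-0.2, -0.1, 0.2]
width: 0.0701
finger_force: 0.0
```

Run:
```python
from h import *
s=telemetry.get_obs();print(s['t'],s['joints'],s['position'])
print("tool y angle",np.degrees(np.arctan2(*R.from_rotvec(s['orientation']).as_matrix()[[1,0],1])))
d=cam("wrist");save(d,"w1");P=cloud(d)
m=(abs(P[...,2]-.1)<.006)&(d["depth"]>0)&(np.linalg.norm(P[...,:2]-[.582,-.218],axis=-1)<.06)
T=P[m];r=cv2.minAreaRect((T[:,:2]*1000).astype(np.float32));print(len(T),np.median(T[:,2]),r)
```

```text
2.5167 [-3.62301529e-01  3.54858674e-01  9.14151806e-03  1.22608301e+00
 -6.43121070e-06 -4.39121138e-01] [ 0.5807917  -0.22014135  0.23077111]
tool y angle 94.40142862234951
2645 0.10014600540789842 ((581.1558837890625, -218.74221801757812), (80.88347625732422, 29.832069396972656), 4.700079441070557)
```

Call:
{"fn": "send_rows", "kwargs": {
  "series": [
    {"delta_pos": [0,0.14,-4],"twist": 0.005},
    {"delta_pos": [0,0.14,-8],"twist": 0.005},
    {"delta_pos": [0,0.14,-12],"twist": 0.005},
    {"delta_pos": [0,0.14,-15],"twist": 0.005},
    {"delta_pos": [0,0.14,-17],"twist": 0.005}
  ]
}}

```text
t: 2.98
position: [0.5786, -0.2179, 0.0573]
orientation: [0.119, -3.135, -0.003]
force: [0.4, -0.2, 0.5]
width: 0.07
finger_force: 0.0
```

Call:
{"fn": "send_rows", "kwargs": {
  "series": [
    {"delta_pos": [0,0,0],"twist": 0},
    {"delta_pos": [0,0,0],"twist": 0},
    {"delta_pos": [0,0,0],"twist": 0},
    {"delta_pos": [0,0,0],"twist": 0},
    {"delta_pos": [0,0,0],"twist": 0}
  ],
  "grip": 1.5,
  "force": 50
}}

```text
t: 3.4
position: [0.5825, -0.2194, 0.0632]
orientation: [-0.123, 3.136, -0.002]
force: [0.2, 0.8, 0.7]
width: 0.0294
finger_force: 51.4
```

Call:
{"fn": "send_rows", "kwargs": {
  "series": [
    {"delta_pos": [0,0,0],"twist": 0},
    {"delta_pos": [0,0,0],"twist": 0},
    {"delta_pos": [0,0,0],"twist": 0}
  ]
}}

```text
t: 3.65
position: [0.5825, -0.2194, 0.0632]
orientation: [-0.124, 3.136, -0.002]
force: [0.3, 0.4, 6.6]
width: 0.0297
finger_force: 52.1
```

Call:
{"fn": "send_rows", "kwargs": {
  "series": [
    {"delta_pos": [0,0,1],"twist": 0},
    {"delta_pos": [0,0,3.5],"twist": 0},
    {"delta_pos": [0,0,6.5],"twist": 0},
    {"delta_pos": [0,0,9.5],"twist": 0},
    {"delta_pos": [0,0,12],"twist": 0}
  ]
}}

```text
t: 4.07
position: [0.5808, -0.2188, 0.1837]
orientation: [-0.124, 3.139, -0.0]
force: [0.9, 0.3, -2.8]
width: 0.0294
finger_force: 50.8
```

Call:
{"fn": "send_rows", "kwargs": {
  "series": [
    {"delta_pos": [-0.2,2,0],"twist": -0.03},
    {"delta_pos": [-0.5,5,0],"twist": -0.06},
    {"delta_pos": [-0.8,8,0],"twist": -0.1},
    {"delta_pos": [-1.1,11,0],"twist": -0.14},
    {"delta_pos": [-1.5,15,0],"twist": -0.18}
  ]
}}

```text
t: 4.48
position: [0.5655, -0.0688, 0.1817]
orientation: [-0.165, -3.137, 0.001]
force: [0.7, 0.1, -2.6]
width: 0.0292
finger_force: 50.9
```

Call:
{"fn": "send_rows", "kwargs": {
  "series": [
    {"delta_pos": [-0.3,3.5,0],"twist": -0.03},
    {"delta_pos": [-0.7,7,0],"twist": -0.06},
    {"delta_pos": [-1.1,10.5,0],"twist": -0.107},
    {"delta_pos": [-1.4,14,0],"twist": -0.107},
    {"delta_pos": [-1.8,17.5,0],"twist": -0.107}
  ]
}}

```text
t: 4.9
position: [0.5473, 0.1077, 0.1817]
orientation: [-0.326, -3.124, 0.0]
force: [0.4, 0.7, -2.6]
width: 0.0295
finger_force: 50.9
```

Call:
{"fn": "send_rows", "kwargs": {
  "series": [
    {"delta_pos": [-0.3,3.5,0],"twist": 0},
    {"delta_pos": [-0.7,7,0],"twist": 0},
    {"delta_pos": [-1.0,11,0],"twist": 0},
    {"delta_pos": [-1.5,14,0],"twist": 0},
    {"delta_pos": [-1.5,16.2,0],"twist": 0}
  ]
}}

```text
t: 5.32
position: [0.5315, 0.2708, 0.1816]
orientation: [-0.322, -3.124, -0.001]
force: [0.2, -0.9, -3.6]
width: 0.0296
finger_force: 50.9
```

Call:
{"fn": "send_rows", "kwargs": {
  "series": [
    {"delta_pos": [0,0,0],"twist": 0},
    {"delta_pos": [0,0,0],"twist": 0}
  ]
}}

```text
t: 5.48
position: [0.5324, 0.2691, 0.1813]
orientation: [-0.322, -3.125, 0.001]
force: [0.1, -1.0, -2.4]
width: 0.0297
finger_force: 51.1
```

Run:
```python
from h import *
s=telemetry.get_obs();print(s['t'],s['joints'],s['position'],s['width'])
print("tool y angle",np.degrees(np.arctan2(*R.from_rotvec(s['orientation']).as_matrix()[[1,0],1])))
d=cam("wrist");save(d,"w2");np.save("w2.npy",cloud(d))
d=cam("scene");cv2.imwrite("pics/s2.png",cv2.resize(d["img"][100:330,240:460,::-1],None,fx=2.5,fy=2.5))
```

```text
5.4833 [ 4.68153601e-01  3.30989701e-01 -1.38166621e-01  1.10241684e+00
 -3.29926118e-04  6.73596966e-01] [0.53242199 0.26909432 0.18132653] 0.02970127425277469
tool y angle 78.22897814008846
```

View pics/s2.png

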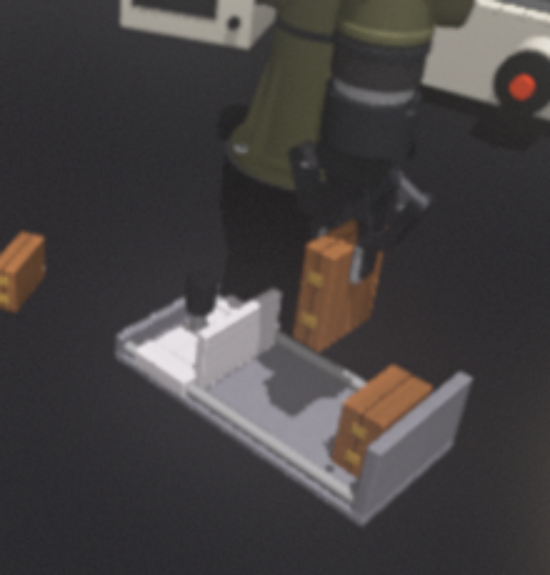

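View pics/w2.png

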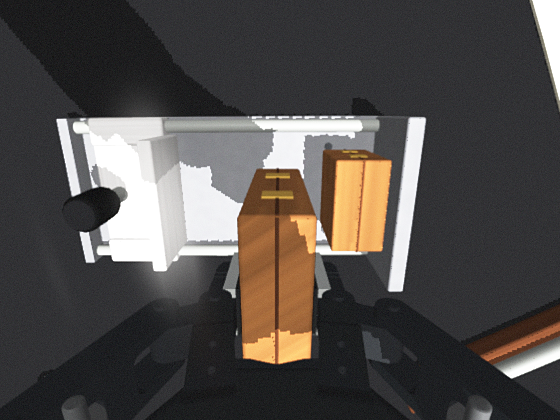

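The case hangs centred and square over the gap: in the wrist image slim is at (277,270), shelved at (355,205), the stop plate at (165,200) and the knob at (90,208). Lowering now.

Call:
{"fn": "send_rows", "kwargs": {
  "series": [
    {"delta_pos": [0,0,-3],"twist": 0},
    {"delta_pos": [0,0,-6],"twist": 0},
    {"delta_pos": [0,0,-8.5],"twist": 0},
    {"delta_pos": [0,0,-10],"twist": 0},
    {"delta_pos": [0,0,-10.7],"twist": 0}
  ]
}}

```text
t: 6.0
position: [0.5314, 0.2656, 0.0717]
orientation: [-0.329, -3.121, 0.004]
force: [-0.5, -0.4, -3.4]
width: 0.0295
finger_force: 50.9
```

Call:
{"fn": "send_rows", "kwargs": {
  "series": [
    {"delta_pos": [0,0,-0.1],"twist": 0},
    {"delta_pos": [0,0,-0.2],"twist": 0},
    {"delta_pos": [0,0,-0.3],"twist": 0},
    {"delta_pos": [0,0,-0.4],"twist": 0},
    {"delta_pos": [0,0,-0.4],"twist": 0}
  ]
}}

```text
t: 6.42
position: [0.5339, 0.2684, 0.0713]
orientation: [0.326, 3.123, 0.001]
force: [1.1, 0.1, -2.5]
width: 0.0295
finger_force: 51.3
```

Call:
{"fn": "send_rows", "kwargs": {
  "series": [
    {"delta_pos": [0,0,-0.1],"twist": 0},
    {"delta_pos": [0,0,-0.15],"twist": 0},
    {"delta_pos": [0,0,-0.2],"twist": 0},
    {"delta_pos": [0,0,-0.2],"twist": 0}
  ]
}}

```text
t: 6.75
position: [0.5341, 0.2685, 0.0712]
orientation: [0.325, 3.122, 0.002]
force: [-5.1, -1.7, 15.9]
width: 0.0299
finger_force: 53.2
```

Contact with the floor (+16 N). I'll open modestly and then rise.

Call:
{"fn": "send_rows", "kwargs": {
  "series": [
    {"delta_pos": [0,0,0.1],"twist": 0},
    {"delta_pos": [0,0,0.1],"twist": 0},
    {"delta_pos": [0,0,0.1],"twist": 0},
    {"delta_pos": [0,0,0.1],"twist": 0},
    {"delta_pos": [0,0,0.1],"twist": 0}
  ],
  "grip": 4.6
}}

```text
t: 7.17
position: [0.533, 0.2682, 0.0691]
orientation: [-0.326, -3.124, 0.0]
force: [-0.3, -0.1, 0.4]
width: 0.046
finger_force: 0.0
```

Call:
{"fn": "send_rows", "kwargs": {
  "series": [
    {"delta_pos": [0,0,1.5],"twist": 0},
    {"delta_pos": [0,0,4],"twist": 0},
    {"delta_pos": [0,0,7],"twist": 0},
    {"delta_pos": [0,0,10],"twist": 0},
    {"delta_pos": [0,0,12],"twist": 0}
  ]
}}

```text
t: 7.58
position: [0.5338, 0.2685, 0.192]
orientation: [0.326, 3.123, 0.002]
force: [0.8, -0.1, 0.5]
width: 0.0457
finger_force: 0.0
```

Call:
{"fn": "send_rows", "kwargs": {
  "series": [
    {"delta_pos": [-0.6,-3,0],"twist": 0},
    {"delta_pos": [-1.3,-6.5,0],"twist": 0},
    {"delta_pos": [-2,-10,0],"twist": 0},
    {"delta_pos": [-2.7,-13.5,0],"twist": 0},
    {"delta_pos": [-3.2,-15.5,0],"twist": 0}
  ],
  "grip": 6.5
}}

```text
t: 8.0
position: [0.5, 0.1103, 0.1891]
orientation: [-0.328, -3.124, 0.002]
force: [0.2, 0.5, -0.8]
width: 0.065
finger_force: 0.0
```

Run:
```python
from h import *
s=telemetry.get_obs();print(s['t'],s['position'],s['force'])
d=cam("wrist");save(d,"w3");P=cloud(d);ok=d["depth"]>0
sat=d["img"].astype(int).max(2)-d["img"].astype(int).min(2)
def rep(n,mm):
    N,l,st,_=cv2.connectedComponentsWithStats((mm&ok).astype(np.uint8),connectivity=4); T=P[l==1+st[1:,4].argmax()]
    r=cv2.minAreaRect((T[:,:2]*1000).astype(np.float32));print(n,len(T),np.median(T[:,2]).round(4),np.round(r[0],1),np.round(r[1],1),round(r[2],1))
rep("knob",(abs(P[...,2]-.093)<.005)&(np.linalg.norm(P[...,:2]-[.5015,.113],axis=-1)<.03))
rep("slim",(abs(P[...,2]-.108)<.006)&(sat>40))
d=cam("scene");cv2.imwrite("pics/s3.png",cv2.resize(d["img"][100:330,240:460,::-1],None,fx=2.5,fy=2.5))
```

```text
8.0 [0.49996764 0.11031586 0.18912283] [ 0.21340956  0.53254366 -0.75717589]
knob 1095 0.0939 [501.  112.3] [31.3 31.3] 54.4
slim 3976 0.1083 [533.1 268.4] [31.3 80.5] 78.2
```

View pics/s3.png

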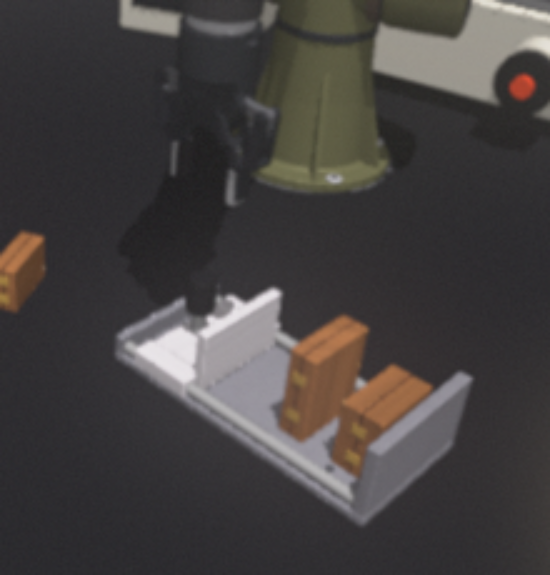

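View pics/w3.png

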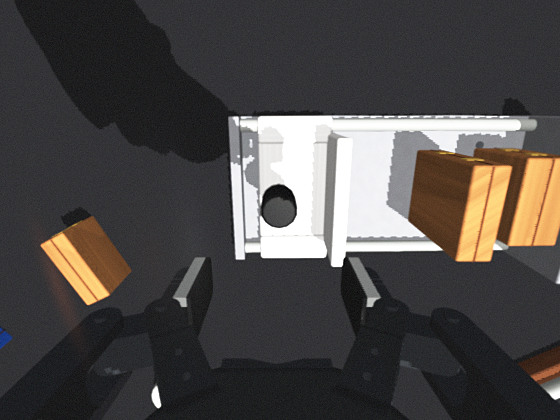

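Slim stands upright and square at (0.533,0.268), top at z = 0.108. The knob is at (0.501,0.112), pixel (279,206). I'll narrow the opening so it clears the plate, then descend on the knob.

Call:
{"fn": "send_rows", "kwargs": {
  "series": [
    {"delta_pos": [0,-0.1,0],"twist": 0},
    {"delta_pos": [0,-0.1,0],"twist": 0},
    {"delta_pos": [0,-0.1,-3],"twist": 0},
    {"delta_pos": [0,-0.1,-6],"twist": 0},
    {"delta_pos": [0,-0.1,-8],"twist": 0}
  ],
  "grip": 4.8
}}

```text
t: 8.52
position: [0.5007, 0.1132, 0.1072]
orientation: [-0.323, -3.124, 0.0]
force: [-0.7, -0.3, -0.4]
width: 0.0479
finger_force: 0.0
```

Call:
{"fn": "send_rows", "kwargs": {
  "series": [
    {"delta_pos": [0,0,-1.5],"twist": 0},
    {"delta_pos": [0,0,-3],"twist": 0},
    {"delta_pos": [0,0,-4],"twist": 0},
    {"delta_pos": [0,0,-4],"twist": 0}
  ]
}}

```text
t: 8.85
position: [0.4996, 0.1127, 0.0671]
orientation: [-0.323, -3.121, 0.002]
force: [-0.4, -0.1, -0.1]
width: 0.048
finger_force: 0.0
```

Call:
{"fn": "send_rows", "kwargs": {
  "series": [
    {"delta_pos": [0,0,0],"twist": 0},
    {"delta_pos": [0,0,0],"twist": 0},
    {"delta_pos": [0,0,0],"twist": 0},
    {"delta_pos": [0,0,0],"twist": 0},
    {"delta_pos": [0,0,0],"twist": 0}
  ],
  "grip": 2.5,
  "force": 30
}}

```text
t: 9.27
position: [0.5014, 0.1127, 0.0698]
orientation: [0.325, 3.124, 0.002]
force: [-0.8, 3.0, -2.1]
width: 0.0306
finger_force: 30.7
```

Call:
{"fn": "send_rows", "kwargs": {
  "series": [
    {"delta_pos": [0.3,1.47,0],"twist": 0},
    {"delta_pos": [0.72,3.43,0],"twist": 0},
    {"delta_pos": [1.12,5.39,0],"twist": 0},
    {"delta_pos": [1.43,6.85,0],"twist": 0},
    {"delta_pos": [1.53,7.34,0],"twist": 0}
  ]
}}

```text
t: 9.68
position: [0.5165, 0.1869, 0.0697]
orientation: [0.324, 3.125, 0.0]
force: [-3.3, -1.7, 4.4]
width: 0.031
finger_force: 31.3
```

Call:
{"fn": "send_rows", "kwargs": {
  "series": [
    {"delta_pos": [0.1,0.49,0],"twist": 0},
    {"delta_pos": [0.2,0.98,0],"twist": 0},
    {"delta_pos": [0.31,1.47,0],"twist": 0},
    {"delta_pos": [0.41,1.96,0],"twist": 0},
    {"delta_pos": [0.51,2.45,0],"twist": 0}
  ]
}}

```text
t: 10.1
position: [0.5211, 0.209, 0.0697]
orientation: [-0.327, -3.124, 0.003]
force: [-5.1, -4.4, 6.0]
width: 0.0309
finger_force: 31.5
```

Call:
{"fn": "send_rows", "kwargs": {
  "series": [
    {"delta_pos": [0.06,0.3,0],"twist": 0},
    {"delta_pos": [0.13,0.6,0],"twist": 0},
    {"delta_pos": [0.19,0.9,0],"twist": 0},
    {"delta_pos": [0.25,1.2,0],"twist": 0},
    {"delta_pos": [0.31,1.5,0],"twist": 0}
  ]
}}

```text
t: 10.52
position: [0.5241, 0.2239, 0.0697]
orientation: [-0.327, -3.124, 0.002]
force: [-4.9, -4.8, 6.5]
width: 0.0305
finger_force: 31.5
```

Run:
```python
from h import *
s=telemetry.get_obs();print(s['t'],s['position'],s['force'])
d=cam("scene");cv2.imwrite("pics/s4.png",cv2.resize(d["img"][100:330,240:460,::-1],None,fx=2.5,fy=2.5))
```

```text
10.5167 [0.52406692 0.22389851 0.06973476] [-4.90190774 -4.77286116  6.47074757]
```

View pics/s4.png

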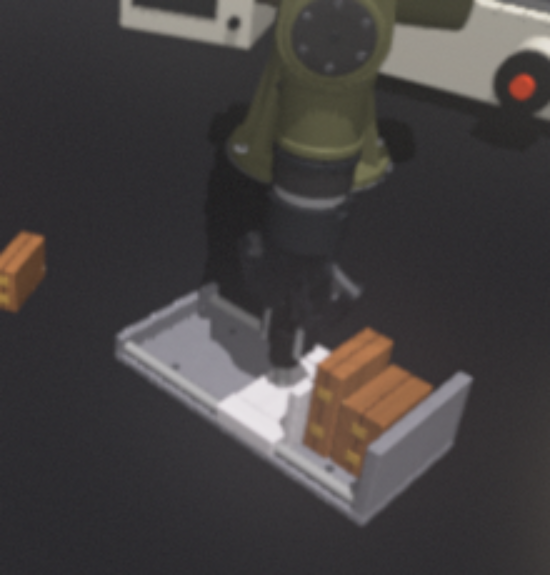

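The row is closing: slim is at (347,395), almost touching the shelved case at (387,420). About 10 mm remains.

Call:
{"fn": "send_rows", "kwargs": {
  "series": [
    {"delta_pos": [0.04,0.2,0],"twist": 0},
    {"delta_pos": [0.08,0.4,0],"twist": 0},
    {"delta_pos": [0.12,0.6,0],"twist": 0},
    {"delta_pos": [0.16,0.78,0],"twist": 0},
    {"delta_pos": [0.16,0.78,0],"twist": 0}
  ]
}}

```text
t: 10.98
position: [0.5255, 0.231, 0.0697]
orientation: [-0.327, -3.124, 0.005]
force: [-5.3, -6.4, 7.5]
width: 0.0307
finger_force: 31.7
```

Call:
{"fn": "send_rows", "kwargs": {
  "series": [
    {"delta_pos": [0.02,0.1,0],"twist": 0},
    {"delta_pos": [0.04,0.2,0],"twist": 0},
    {"delta_pos": [0.04,0.2,0],"twist": 0}
  ]
}}

```text
t: 11.23
position: [0.5259, 0.2327, 0.0697]
orientation: [-0.328, -3.124, 0.005]
force: [-5.3, -6.0, 7.9]
width: 0.0303
finger_force: 31.7
```

Call:
{"fn": "send_rows", "kwargs": {
  "series": [
    {"delta_pos": [0.02,0.1,0],"twist": 0},
    {"delta_pos": [0.04,0.2,0],"twist": 0},
    {"delta_pos": [0.04,0.2,0],"twist": 0}
  ]
}}

```text
t: 11.48
position: [0.5259, 0.2333, 0.0697]
orientation: [-0.328, -3.124, 0.01]
force: [-6.9, -11.9, 10.1]
width: 0.0311
finger_force: 32.1
```

Force has risen and motion has stalled, so the row is packed. I'll release and rise.

Call:
{"fn": "send_rows", "kwargs": {
  "series": [
    {"delta_pos": [0,-0.1,0],"twist": 0},
    {"delta_pos": [0,-0.1,0],"twist": 0},
    {"delta_pos": [0,-0.1,0],"twist": 0},
    {"delta_pos": [0,-0.1,0],"twist": 0}
  ],
  "grip": 4.6
}}

```text
t: 11.82
position: [0.5277, 0.2361, 0.0695]
orientation: [0.326, 3.124, 0.001]
force: [-0.9, -0.2, -0.6]
width: 0.0461
finger_force: 0.0
```

Call:
{"fn": "send_rows", "kwargs": {
  "series": [
    {"delta_pos": [0,-0.1,1],"twist": 0},
    {"delta_pos": [0,-0.1,3.5],"twist": 0},
    {"delta_pos": [0,-0.1,6.5],"twist": 0},
    {"delta_pos": [0,-0.1,9.5],"twist": 0},
    {"delta_pos": [0,-0.1,12],"twist": 0}
  ]
}}

```text
t: 12.23
position: [0.5275, 0.2352, 0.1922]
orientation: [0.325, 3.123, 0.002]
force: [0.5, -0.2, 0.8]
width: 0.0458
finger_force: 0.0
```

Call:
{"fn": "send_rows", "kwargs": {
  "series": [
    {"delta_pos": [-1,-4,1],"twist": 0},
    {"delta_pos": [-2,-8,2],"twist": 0},
    {"delta_pos": [-2,-10,2],"twist": 0},
    {"delta_pos": [-2,-10,2],"twist": 0}
  ]
}}

```text
t: 12.57
position: [0.507, 0.1316, 0.2113]
orientation: [0.331, 3.122, -0.001]
force: [0.2, 0.9, 0.3]
width: 0.0463
finger_force: 0.0
```

Run:
```python
from h import *
s=telemetry.get_obs();print(s['t'],s['position'],s['force'])
d=cam("wrist");P=cloud(d);ok=d["depth"]>0;save(d,"w5")
sat=d["img"].astype(int).max(2)-d["img"].astype(int).min(2)
O=np.array([.5532,.3664]);a=np.radians(78.2);ey=np.array([np.cos(a),np.sin(a)]);ex=np.array([ey[1],-ey[0]])
def rep(n,mm):
    N,l,st,_=cv2.connectedComponentsWithStats((mm&ok).astype(np.uint8),connectivity=4); T=P[l==1+st[1:,4].argmax()]
    r=cv2.minAreaRect((T[:,:2]*1000).astype(np.float32));c=np.array(r[0])/1000-O;print(n,len(T),np.median(T[:,2]).round(4),"rack x,y",(c@ex*1000).round(1),(c@ey*1000).round(1),np.round(r[1],1),round(r[2],1))
rep("knob",(abs(P[...,2]-.093)<.005)&(np.linalg.norm(P[...,:2]-[.526,.233],axis=-1)<.03))
rep("slim",(abs(P[...,2]-.108)<.006)&(sat>40)&(P[...,1]>.2))
d=cam("top");P=cloud(d);ok=d["depth"]>0;sat=d["img"].astype(int).max(2)-d["img"].astype(int).min(2)
rep("shelved(top)",(abs(P[...,2]-.083)<.005)&(sat>40)&(P[...,1]>.28))
rep("knob(top)",(abs(P[...,2]-.093)<.005)&(np.linalg.norm(P[...,:2]-[.526,.233],axis=-1)<.03))
```

```text
12.5667 [0.50702693 0.13164286 0.21125323] [0.21159881 0.91240345 0.27017664]
knob 926 0.0939 rack x,y 0.4 -136.9 [30.3 31.3] 64.9
slim 3387 0.1083 rack x,y 0.2 -61.5 [31.7 80.5] 78.8
shelved(top) 8 0.0819 rack x,y -34.1 -2.8 [ 1.9 12.3] 85.6Traceback (most recent call last):
  File "<stdin>", line 13, in <module>
  File "<stdin>", line 7, in rep
ValueError: attempt to get argmax of an empty sequence
```

View pics/w5.png

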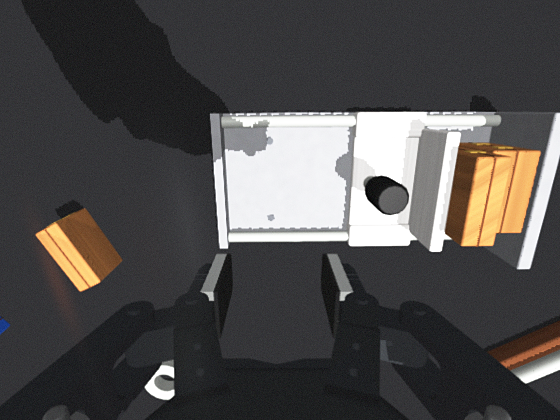

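Slim at (478,195) and shelved at (517,190) stand together with the stop plate against them. The knob is at y = -137 mm and slim at y = -61.5 mm, both within limits.

```bash
python3 -c "
from h import *
print(finish_job())"
```

```text
the job is handed in; nothing more can be done
None
```

I handed the job in at about 12.6 s: the slim case stands square beside the shelved one and the stop is pushed up with about 2 mm of slack by my measurement. The arm was clear; the shelved case's final pose was checked only by eye because the arm blocked the top camera, and no pass/fail result came back.

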